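# Check the laundry counter's scale with the weight from its flip-lid case

### The arm

A 6-joint arm with a two-finger parallel gripper is mounted at the origin on the work surface. World frame = base frame: x ahead of the robot, y to its left, z up, the work surface at z = 0. Lengths are in m, angles in rad, forces in N, time in s.
With the tool pointing down it reaches from about 0.375 to 0.9 m from the base axis. Payload 3.1 kg.
Tool frame: the origin (TCP) lies where the fingers leave the gripper's body, on its centre line; the fingertips stand 73 mm ahead of it and the grasp point (between the pads) lies 54 mm ahead of it (bot.grip_point_offset is the distance from the TCP to the grasp point, in m); z points along the fingers, y is the line along which they close (so a half turn about z gives the same grasp; the last joint's range is limited). The gripper opens to 85 mm and grips with 20 to 120 N. Pads are 22 mm wide; open, the fingers measure 114 mm over their backs; the gripper's body (76 mm by 85 mm) begins 54 mm behind the grasp point. The pads swing forward as they close: fully open they stand 13 mm farther back than shut.
Start: joints at [0.985, 0.527, 1.433, -0, 1.181, -0.178], TCP at [0.248, 0.574, 0.304] pointing down, gripper open.
Joint ranges: [-3.08, 3.08], [-0.75, 2.2], [0.22, 2.44], [-1.43, 4.57], [0, 2.65], [-2.85, 2.85]. Speed limits (rad/s): [2.79, 2.79, 3.14, 3.14, 3.14, 3.14].

### API

Orientations are given as a rotation vector (axis times angle).
In Python, from plant import bot gives the robot as it stands.
- The arm moves only by the tool play_rows, never from a script. Its argument "motion" is a list of rows, each a list of 4 numbers: the shift along the world's x, y, z in cm, then the turn about the world's z in degrees. In form: [[x, y, z, turn], ...]. A call has 1 to 12 rows; each row is the pose to reach, as a shift and turn from the pose commanded when the call began; what a row does not reach only later rows make up. A row lasts 1/12 s, in which the tool goes at most 41.7 mm and 7.16 degrees, less where a joint would pass 70% of its speed; a pose out of reach is approached as far as the arm can. A call with a gripper value outside its range is refused whole. "jaw" is the opening, from 0 (shut) to 1 (fully open), set as the call begins (left out, the last holds). The fingers move at their own pace and stop on an object; the grip force is fixed at half the most. Time passes only in rows, so rows that repeat a pose let the fingers close. It gives the time, the measured TCP pose, the force, the opening and the grip force at its end, in the units of the state.
- bot.sense(): the state, without advancing time (a new reading comes with each control period).
- bot.grab_frame(name): name is "side" or "top"; returns a dict with "img" (480x640x3 uint8, blue, green, red), "range_z" (480x640 float32, m along the optical axis (not along the pixel's ray), 0 where there is no reading), "K" (3x3 intrinsics, pixels), "D" ([k1, k2, p1, p2, k3] as OpenCV has them; the pictures are not rectified), "world_from_camera" (4x4, takes a point from camera to world coordinates). Camera axes: x right, y down, z forward; pixel columns grow to the right and rows downward; lengths in m; the calibration is good to about 2 mm. A picture is of the moment at which its call begins.
- bot.sign_off(): hands the job in; it is judged then, once.
The state is a dict: "time_s": time; "joint_pos": joint angles; "dq": joint speeds; "joint_efforts": joint torques, N m; "ee_pos": TCP position; "tool_rot": TCP orientation; "ft_force": force on the tool from outside, world axes, zero at the start; "torque": the same for the moment, N m; "finger_gap": finger opening in m; "finger_force": force on a finger pad.
Only numpy, scipy, OpenCV 4.12 (cv2) and the standard library are available. Lean on these libraries where they do the work, as an engineer would, in place of code of your own. Each camera call takes 0.05 s, during which the arm holds its last target. There are 200 camera calls.

### The job

Check the counter scale: press down the steel tab behind the weight case's pivot so the clear lid tips fully open, take out the check weight and set it gently upright, by itself, in the middle of the scale's platform. Then, with the weight standing on the scale, shut the case's lid fully again. Never lean on the platform, and leave the calculator, receipt book, drink can and roll of tape where they are.

Things in the scene. Friction and masses are not known exactly. Their poses are not given: they have to be found in the camera images.
- case: Open-topped wooden box, 150 long (its x) x 120 wide (its y) x 90 high, walls and floor 6 thick, fixed to the counter, covered by the clear lid. Origin: centre of its underside; x points along its length to the end with the pivot pin and press tab, z up. Two steel ears at y = +-65 mm, 108 mm high, carry the pin.
- pivot (a point): Axis of the lid's pivot pin, which runs along the case's y: at (78, 0, 98) mm in the case's frame.
- lid (a joint): Lid angle about the pin, rad: 0 shut and level, 1.5 end stop, almost upright, its edge 254 mm above the counter; may start slightly ajar. Lid and tab are one rigid rocker: pressing the tab down raises the lid. The pin is stiff (0.16 N m, 3 to 5 N at the tab), so the lid stays at any angle it is left at.
- lid_edge (a point): Middle of the lid's free edge, upper face. The lid is a clear plate with thin steel edging, 156 long (from the pin, towards the case's -x when shut) x 116 wide x 6 thick; its upper face lies level with the pin.
- tab: Steel press tab, rigid with the lid, beyond the pin. Origin on the pin axis; x runs out along the tab, z square to its upper face. 85 long x 30 wide x 4 thick, with a pad 56 wide x 34 long x 6 thick at its end (53 to 87 mm from the pin). Lid shut: the tab points away from the case and 45 degrees up; lid at 1.5: 41 degrees below level.
- tab_pad (a point): Centre of the pad's upper face, 70 mm along the tab from the pin, where to press.
- weight: 500 g steel check weight, 76 high: cylinder 44 in diameter up to 42 mm, neck 18 in diameter, and a grip knob 26 in diameter from 57 to 76 mm. Origin: centre of its underside, z up. It starts upright inside the case, loose on the case's floor (6 mm above the counter).
- scale: Green counter scale, fixed, 200 x 200 at the foot, with a round dial on its front and back faces and a square steel platform on top. Origin: centre of its underside, z up, x square to a dial face.
- platform_top (a point): Centre of the upper face of the scale's platform, a flat steel plate 200 x 200 x 6; 185 mm above the counter when empty. It moves with the platform.
- platform (a joint): How far the spring platform has sunk, in m: 0 empty, stop at 0.025. Spring of 980 N/m: the check weight alone sinks it 0.005. The dial pointers turn with it.
- calculator: Black desk calculator lying flat, 150 x 85 x 16. Bystander. Origin: centre of its underside.
- book: Receipt book lying flat, 130 x 90 x 13. Bystander. Origin: centre of its underside.
- can: Drink can, 66 in diameter, 115 high. Bystander. Origin: centre of its underside.
- tape: Roll of tape lying flat, 90 outer and 60 inner diameter, 48 high. Bystander. Origin: centre of its underside.

How it is judged:
On the way, in this order (a step that is already met when the one before it is completed fails the run):
1. the lid tips up (past 0.5 rad) while the fingers press on the tab (value of joint lid above 0.5 rad and contact force between the fingers and tab above 0.2 N), for 0.05 s.
2. the lid is fully open (beyond 1.25 rad) (value of joint lid above 1.25 rad), for 0.2 s.
3. the weight stands released in the middle of the platform while the lid is still open (horizontal distance between weight and platform_top below 0.035 m and angle between weight's own z axis and vertical below 0.1 rad and z of weight in the frame of platform_top between -0.006 and 0.006 m and value of joint platform between 0.003 and 0.0075 m and contact force between the fingers and weight below 0.05 N and value of joint lid above 0.8 rad), for 0.3 s.
At the end, for the whole second after the job is handed in: The weight stands upright (within 0.1 rad) and still on the scale's platform, within 35 mm of its middle, alone on it (platform sunk 3 to 7.5 mm), and the lid is shut to within 0.06 rad (horizontal distance between weight and platform_top below 0.035 m and angle between weight's own z axis and vertical below 0.1 rad and z of weight in the frame of platform_top between -0.006 and 0.006 m and value of joint platform between 0.003 and 0.0075 m and linear speed of weight below 0.02 m/s and value of joint lid below 0.06 rad); the robot touches nothing.
It fails at once if the platform is pushed or jolted down more than 20 mm (20 N) (value of joint platform above 0.02 m).
It fails at once if the calculator, receipt book, can or tape roll is moved more than 30 mm (distance of any of calculator, book, can, tape from where it was at the start of the episode above 0.03 m).
It also fails if it takes over 69 s, if anything falls off the work surface, if the arm or the gripper's body presses on something with over 40 N, if the wrist force passes 120 N, or if a joint passes its speed limit or range.

## Working session

There is one attempt and no reset: what is moved stays moved. The work goes in short steps, Python scripts to look and compute and a tool call to move; the robot and the scene stay as the last step left them, time stands still between calls to the robot, and variables do not carry over. Pictures are saved under pics/ and viewed, at most 10 in all, crops included, and the job is handed in when it is done.

Besides the shell and the picture viewer there is one more tool, called after ">>>" by a JSON object that holds its "method" and its "body", one argument or row to a line. play_rows: Moves the arm, as the interface text tells. Its arguments: {"type":"object","properties":{"motion":{"type":"array","items":{"type":"array","items":{"type":"number"}}},"jaw":{"type":"number"}},"required":["motion"]}

```bash
mkdir -p pics; cat > h.py <<'E'
import numpy as np, cv2
from plant import bot
def snap(n):
    f=bot.grab_frame(n); return f
def ray(f,px):
    u=cv2.undistortPoints(np.array(px,float).reshape(-1,1,2),np.array(f["K"],float),np.array(f["D"],float)).reshape(-1,2)
    T=np.array(f["world_from_camera"]); d=np.c_[u,np.ones(len(u))]@T[:3,:3].T
    return T[:3,3],d
def onz(f,px,z):
    o,d=ray(f,px); return o+d*((z-o[2])/d[:,2])[:,None]
def dep(f,px):
    o,d=ray(f,px); p=np.array(px).reshape(-1,2).astype(int); r=f["range_z"][p[:,1],p[:,0]]
    return o+d*r[:,None]
def cloud(f):
    v,u=np.mgrid[0:480,0:640]; return dep(f,np.c_[u.ravel(),v.ravel()]).reshape(480,640,3)
def proj(f,P):
    T=np.linalg.inv(np.array(f["world_from_camera"]))
    return cv2.projectPoints(np.array(P,float).reshape(-1,1,3),cv2.Rodrigues(T[:3,:3])[0],T[:3,3],np.array(f["K"],float),np.array(f["D"],float))[0].reshape(-1,2)
E
python3 - <<'E'
from h import *
for n in("side","top"):
    f=snap(n); cv2.imwrite(f"pics/{n}0.png",f["img"]); np.savez(f"{n}0.npz",**f); print(n,np.round(f["world_from_camera"],3).tolist(),(f["range_z"]>0).mean())
print(bot.sense())
E
```

```text
side [[0.968, -0.171, 0.181, 0.392], [-0.249, -0.67, 0.699, -0.758], [0.002, -0.722, -0.691, 0.901], [0.0, 0.0, 0.0, 1.0]] 0.9957779947916666
top [[-0.023, -0.99, 0.142, 0.45], [-1.0, 0.021, -0.014, 0.027], [0.011, -0.143, -0.99, 1.148], [0.0, 0.0, 0.0, 1.0]] 0.9959765625
{'time_s': 0.1, 'joint_pos': array([ 9.84514199e-01,  5.28381781e-01,  1.43379363e+00,  3.11431743e-06,
        1.18144141e+00, -1.78495365e-01]), 'dq': array([-0.00049703, -0.0026433 , -0.00377559, -0.00096665,  0.00022925,
        0.00157664]), 'joint_efforts': array([ 1.16219494e-04, -4.43298805e+01, -1.78585249e+01, -2.19674389e-04,
        3.84365005e-03, -1.97748437e-05]), 'ee_pos': array([0.24753843, 0.57332267, 0.30301989]), 'tool_rot': array([-6.35969021e-01, -3.07577262e+00,  2.94752532e-03]), 'ft_force': array([-0.06524265,  0.02838471,  0.21409497]), 'torque': array([-0.02222993, -0.01790884, -0.01304236]), 'finger_force': 0.0, 'finger_gap': 0.08531372567632801}
```

View pics/side0.png

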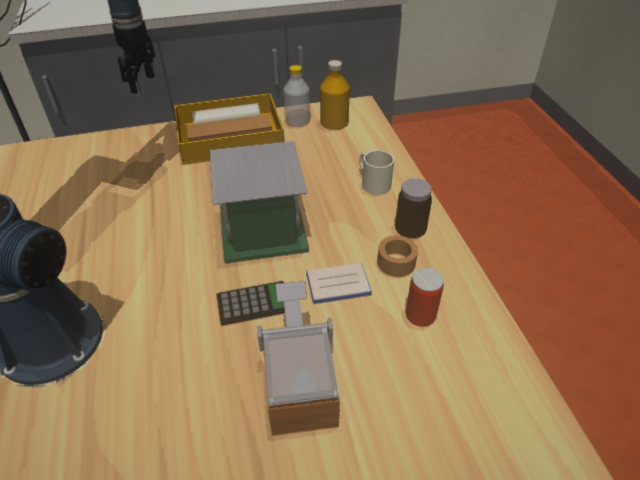

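View pics/top0.png

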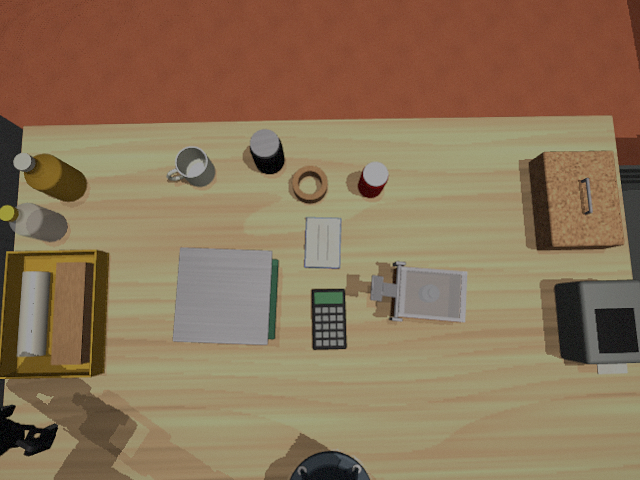

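The side view shows the scale at (258,190), the case at (300,385) with its tab pad at (291,292), and the calculator and book just beyond the tab. The top view shows the platform at (224,296), the lid at (435,294), the pad at (383,288), the weight at (431,293), the calculator at (329,319) and the book at (323,243).

```bash
python3 - <<'E'
from h import *
s=dict(np.load("side0.npz"));t=dict(np.load("top0.npz"))
C=cloud(t);S=cloud(s)
np.set_printoptions(precision=4,suppress=True)
# platform: cloud points near z .185
for n,c,(u0,u1,v0,v1) in(("top",C,(160,290,235,355)),("side",S,(200,315,135,210))):
    m=np.zeros((480,640),bool);m[v0:v1,u0:u1]=True
    m&=(c[...,2]>.175)&(c[...,2]<.195)
    p=c[m]; r=cv2.minAreaRect((p[:,:2]*1000).astype(np.float32)); print(n,"plat",m.sum(),np.median(p[:,2]),r)
def line(pts): print(pts)
for nm,px in (("padTop",(383,288)),("lidmid",(445,280)),("weight",(431,293)),("lidedge",(465,294)),("ear1",(400,264)),("ear2",(396,320)),("calc",(329,319)),("book",(323,243)),("can",(375,175)),("tape",(297,184))):
    print(nm,dep(t,[px])[0])
for nm,px in (("pad",(291,292)),("weight",(303,380)),("ears",(262,332)),("ears2",(330,325)),("lidn",(302,400)),("lidcorL",(270,404)),("lidcorR",(335,403))):
    print(nm,dep(s,[px])[0])
# case rim / box all points in the case area from top
m=np.zeros((480,640),bool);m[255:330,365:475]=True
z=C[...,2]
for a,b in((.02,.06),(.06,.085),(.085,.1),(.1,.112),(.112,.125),(.125,.16)):
    k=m&(z>a)&(z<b); p=C[k]
    if len(p)>3: print(a,b,len(p),cv2.minAreaRect((p[:,:2]*1000).astype(np.float32)),np.median(p[:,2]))
for n,f,(x0,x1,y0,y1) in(("top",t,(355,485,245,340)),("side",s,(210,370,270,440))):
    im=f["img"][y0:y1,x0:x1]; k=6 if n=="top" else 4
    cv2.imwrite(f"pics/{n}c.png",cv2.resize(im,None,fx=k,fy=k,interpolation=cv2.INTER_CUBIC)[:600,:800])
E
```

```text
top plat 8870 0.18396642050638412 ((480.10205078125, 219.96246337890625), (201.52760314941406, 201.0604705810547), 86.61976623535156)
side plat 4893 0.18496945993839464 ((477.94903564453125, 221.4166259765625), (207.47023010253906, 200.71180725097656), 86.64788055419922)
padTop [ 0.4882 -0.1296  0.1319]
lidmid [ 0.5042 -0.2779  0.1085]
weight [ 0.475  -0.2434  0.1093]
lidedge [ 0.4707 -0.3202  0.1146]
ear1 [ 0.5441 -0.1761  0.1036]
ear2 [ 0.4157 -0.16    0.1077]
calc [ 0.4191 -0.0102  0.0115]
book [0.61   0.0002 0.015 ]
can [ 0.7568 -0.1252  0.1125]
tape [0.7567 0.0626 0.047 ]
pad [ 0.4885 -0.1143  0.1423]
weight [ 0.473 -0.282  0.11 ]
ears [ 0.4227 -0.1614  0.1025]
ears2 [ 0.5466 -0.1801  0.1069]
lidn [ 0.4631 -0.3194  0.1126]
lidcorL [ 0.4113 -0.3153  0.1155]
lidcorR [ 0.5178 -0.324   0.0865]
0.02 0.06 84 ((480.9844055175781, -169.3086395263672), (12.389432907104492, 124.07856750488281), 77.8810043334961) 0.036019101038884616
0.06 0.085 17 ((483.0244445800781, -169.57574462890625), (26.298864364624023, 134.8470001220703), 83.8263931274414) 0.07316488496114637
0.085 0.1 669 ((474.63787841796875, -238.4408416748047), (164.07452392578125, 133.36087036132812), 83.4316635131836) 0.09837615469929761
0.1 0.112 2685 ((478.33306884765625, -234.92385864257812), (173.13433837890625, 137.0278778076172), 85.65531158447266) 0.10537002415743624
0.112 0.125 506 ((472.9947814941406, -227.07672119140625), (193.16688537597656, 117.19297790527344), 86.758056640625) 0.1141436874399182
0.125 0.16 345 ((488.85150146484375, -118.86521911621094), (41.45064926147461, 55.608333587646484), 82.96778869628906) 0.14338350857045246
```

View pics/topc.png

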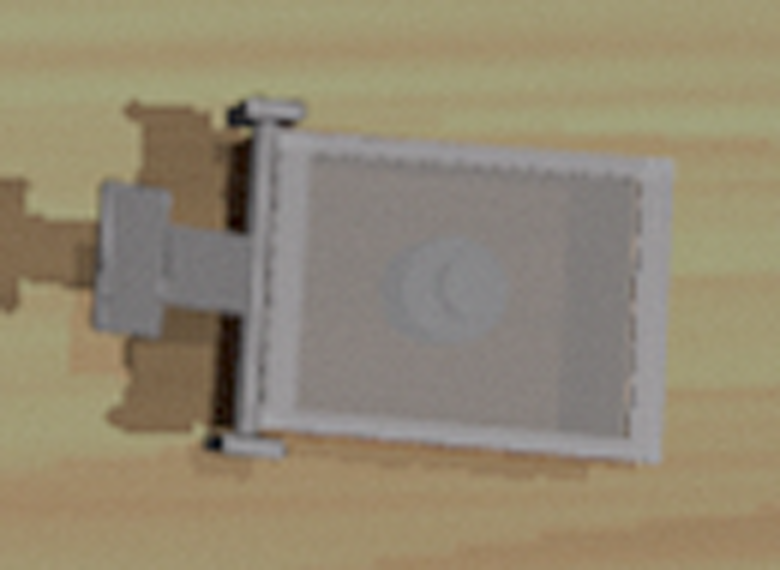

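View pics/sidec.png

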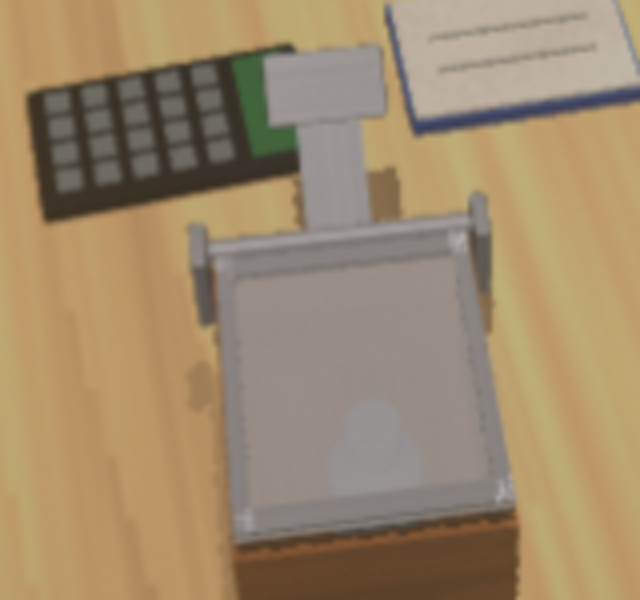

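The lid is slightly ajar, with its edge at z≈.114. The case yaw is about 83°, the pivot is near (.482,-.169), and the pad is at (.489,-.117,.143). The weight shows through the lid and will be measured once the lid is open. Next I move the closed gripper over the pad.

>>> {"method": "play_rows", "body": {
  "motion": [
    [5,-14,2,-15],
    [10,-28,2,-30],
    [14,-40,2,-45],
    [14,-40,2,-60],
    [14,-40,2,-73.3],
    [24,-69,2,-73.3],
    [24,-69,2,-73.3],
    [24,-69,2,-73.3],
    [24,-69,2,-73.3],
    [24,-69,2,-73.3],
    [24,-69,2,-73.3],
    [24,-69,2,-73.3]
  ],
  "jaw": 0
}}

```text
time_s: 1.1
ee_pos: [0.4121, 0.1002, 0.3205]
tool_rot: [-2.348, -2.087, 0.0]
ft_force: [1.1, 0.5, 0.6]
finger_gap: -0.0
finger_force: 0.0
```

>>> {"method": "play_rows", "body": {
  "motion": [
    [7.6,-21.7,-2,0],
    [7.6,-21.7,-2,0],
    [7.6,-21.7,-2,0],
    [7.6,-21.7,-2,0],
    [7.6,-21.7,-2,0],
    [7.6,-21.7,-2,0],
    [7.6,-21.7,-2,0],
    [7.6,-21.7,-2,0],
    [7.6,-21.7,-2,0],
    [7.6,-21.7,-2,0]
  ]
}}

```text
time_s: 1.93
ee_pos: [0.4874, -0.1135, 0.3004]
tool_rot: [-2.344, -2.089, 0.001]
ft_force: [-0.0, 0.3, -0.1]
finger_gap: 0.0004
finger_force: 0.0
```

>>> {"method": "play_rows", "body": {
  "motion": [
    [0,-0.3,-3,0],
    [0,-0.3,-5,0],
    [0,-0.3,-6,0],
    [0,-0.3,-6.5,0],
    [0,-0.3,-7,0],
    [0,-0.3,-7.5,0],
    [0,-0.3,-8,0],
    [0,-0.3,-8,0]
  ]
}}

```text
time_s: 2.6
ee_pos: [0.4884, -0.1177, 0.2204]
tool_rot: [2.346, 2.089, 0.0]
ft_force: [-0.3, -0.6, 0.6]
finger_gap: -0.0001
finger_force: 0.0
```

>>> {"method": "play_rows", "body": {
  "motion": [
    [0,0.2,-0.7,0],
    [0.1,0.5,-1.4,0],
    [0.1,0.7,-2.1,0],
    [0.1,0.9,-2.8,0],
    [0.1,1.0,-3.5,0],
    [0.1,1.0,-4.2,0],
    [0.1,1.0,-4.9,0],
    [0.1,1.0,-5.4,0],
    [0.1,0.9,-5.9,0],
    [0.1,0.8,-6.3,0],
    [0.1,0.8,-6.6,0],
    [0.1,0.7,-6.8,0]
  ]
}}

```text
time_s: 3.6
ee_pos: [0.4888, -0.1111, 0.152]
tool_rot: [-2.346, -2.088, 0.002]
ft_force: [0.1, 1.0, 4.0]
finger_gap: 0.0001
finger_force: 1.6
```

```bash
python3 - <<'E'
from h import *
t=snap("top");s=snap("side");print(bot.sense()["ft_force"])
cv2.imwrite("pics/m1.png",np.hstack([cv2.resize(s["img"],(480,360)),t["img"][170:350,310:500].repeat(2,0).repeat(2,1)[:360,:320]]))
E
```

```text
[-0.3006391   0.19374622  1.00395455]
```

View pics/m1.png

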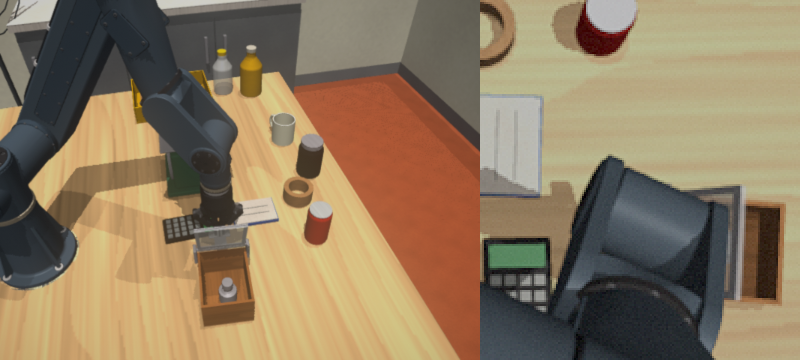

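The picture shows the lid tipped well up with the weight visible in the case, at (228,290) in the side view. I keep pressing.

>>> {"method": "play_rows", "body": {
  "motion": [
    [0,0,-0.4,0],
    [0,0,-0.8,0],
    [0,0,-1.2,0],
    [0,0,-1.4,0],
    [0,0,-1.6,0],
    [0,0,-1.6,0]
  ]
}}

```text
time_s: 4.2
ee_pos: [0.4892, -0.1107, 0.1361]
tool_rot: [-2.347, -2.088, -0.0]
ft_force: [0.4, -0.0, 0.7]
finger_gap: -0.0
finger_force: 0.1
```

```bash
python3 - <<'E'
from h import *
s=snap("side");S=cloud(s);print(bot.sense()["ft_force"])
# lid points: high points in case zone
m=(S[...,2]>.19)&(S[...,2]<.27)&(abs(S[...,0]-.48)<.08)&(S[...,1]<-.13)&(S[...,1]>-.26)
p=S[m];print(m.sum(),p[:,2].max() if m.any() else 0,np.round(np.percentile(p,[2,50,98],axis=0),4))
for a in np.arange(.19,.27,.01):
    q=p[(p[:,2]>a)&(p[:,2]<a+.01)]
    if len(q):print(round(a,3),len(q),np.round(np.median(q,0),4))
E
```

```text
[-0.43148028  0.27928657 -1.05842684]
2628 0.2698681981193276 [[ 0.4256 -0.1956  0.1924]
 [ 0.4826 -0.1843  0.2321]
 [ 0.5334 -0.132   0.266 ]]
0.19 220 [ 0.4817 -0.1846  0.195 ]
0.2 279 [ 0.48   -0.184   0.2053]
0.21 363 [ 0.4818 -0.1836  0.2152]
0.22 377 [ 0.4836 -0.1841  0.2253]
0.23 462 [ 0.4831 -0.1825  0.2355]
0.24 343 [ 0.4824 -0.1881  0.2449]
0.25 467 [ 0.4829 -0.1852  0.2526]
0.26 117 [ 0.485  -0.1417  0.2655]
```

>>> {"method": "play_rows", "body": {
  "motion": [
    [0,0,-0.2,0],
    [0,0,-0.4,0],
    [0,0,-0.5,0],
    [0,0,-0.5,0]
  ]
}}

```text
time_s: 4.58
ee_pos: [0.4893, -0.1107, 0.1319]
tool_rot: [2.347, 2.088, 0.0]
ft_force: [-1.2, 1.8, 6.5]
finger_gap: -0.0
finger_force: 2.8
```

>>> {"method": "play_rows", "body": {
  "motion": [
    [0,0,3,0],
    [0,1,7,0],
    [0,2,11,0],
    [0,3,15,0],
    [0,5,19,0],
    [0,9,22,0],
    [0,13,23,0],
    [0,17,23,0],
    [0,21,23,0],
    [0,22,23,0],
    [0,22,23,0],
    [0,22,23,0]
  ]
}}

```text
time_s: 5.58
ee_pos: [0.4887, 0.1099, 0.3611]
tool_rot: [-2.344, -2.092, 0.002]
ft_force: [-0.6, -0.2, -0.5]
finger_gap: -0.0003
finger_force: 0.0
```

```bash
python3 - <<'E'
from h import *
np.set_printoptions(precision=4,suppress=True)
t=snap("top");s=snap("side");np.savez("t2.npz",**t);np.savez("s2.npz",**s)
C=cloud(t);S=cloud(s);print(bot.sense()["ee_pos"])
for n,c in(("t",C),("s",S)):
    m=(c[...,2]>.03)&(c[...,2]<.11)&(abs(c[...,0]-.475)<.04)&(c[...,1]<-.2)&(c[...,1]>-.3)
    for a,b in((.04,.056),(.066,.078),(.078,.09)):
        q=c[m&(c[...,2]>a)&(c[...,2]<b)]
        if len(q)>3: print(n,a,len(q),np.median(q,0),q.min(0),q.max(0),cv2.minEnclosingCircle((q[:,:2]*1000).astype(np.float32)))
    m=(c[...,2]>.12)&(c[...,2]<.27)&(abs(c[...,0]-.48)<.07)&(c[...,1]<-.15)&(c[...,1]>-.26)
    p=c[m]; print("lid",len(p),p[:,2].max() if len(p) else 0, np.polyfit(p[:,2],p[:,1],1) if len(p)>9 else 0)
k=3
a=cv2.resize(t["img"][245:345,350:480],None,fx=3,fy=3,interpolation=cv2.INTER_CUBIC);b=cv2.resize(s["img"][270:440,230:360],None,fx=3,fy=3,interpolation=cv2.INTER_CUBIC)
o=np.zeros((510,780,3),np.uint8);o[:300,:390]=a;o[:510,390:]=b;cv2.imwrite("pics/m2.png",o)
E
```

```text
[0.4891 0.1084 0.3611]
t 0.04 150 [ 0.4758 -0.2478  0.0487] [ 0.4571 -0.2764  0.0403] [ 0.4987 -0.2349  0.0549] ((477.87078857421875, -256.42181396484375), 21.903385162353516)
t 0.066 20 [ 0.4797 -0.2485  0.0749] [ 0.4662 -0.2636  0.0667] [ 0.49   -0.2439  0.078 ] ((477.9266662597656, -256.1429138183594), 12.57677173614502)
t 0.078 90 [ 0.4778 -0.2567  0.0815] [ 0.4661 -0.2702  0.078 ] [ 0.4897 -0.2438  0.0865] ((477.7551574707031, -257.1021423339844), 13.337908744812012)
lid 1108 0.2577181640857479 [-0.077  -0.1596]
s 0.04 319 [ 0.4737 -0.2657  0.0494] [ 0.455  -0.2792  0.04  ] [ 0.4983 -0.2374  0.0555] ((476.04632568359375, -256.62213134765625), 22.609012603759766)
s 0.066 51 [ 0.4746 -0.2671  0.0718] [ 0.4643 -0.2703  0.0662] [ 0.4869 -0.2585  0.0778] ((475.6434326171875, -260.91668701171875), 11.556309700012207)
s 0.078 162 [ 0.4765 -0.2575  0.0822] [ 0.4642 -0.2693  0.0784] [ 0.4891 -0.2436  0.0858] ((476.4190673828125, -256.4331359863281), 12.91799259185791)
lid 3329 0.2570679601280036 [-0.0587 -0.1681]
```

View pics/m2.png

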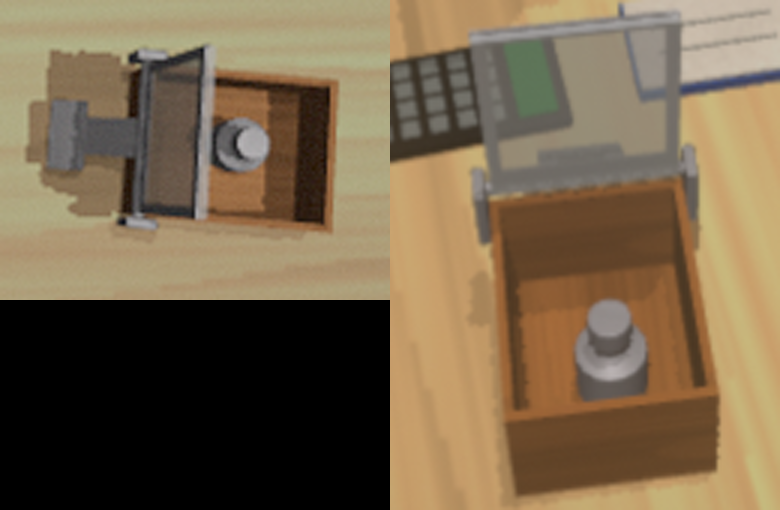

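Depth from both views agrees. The weight is at (.477,-.257) with its knob top at .082, and the lid is fully open with its edge at .257. Now I move over the weight, above the lid, with the jaw part-open.

>>> {"method": "play_rows", "body": {
  "motion": [
    [-1.2,-36.6,3,0],
    [-1.2,-36.6,3,0],
    [-1.2,-36.6,3,0],
    [-1.2,-36.6,3,0],
    [-1.2,-36.6,3,0],
    [-1.2,-36.6,3,0],
    [-1.2,-36.6,3,0],
    [-1.2,-36.6,3,0],
    [-1.2,-36.6,3,0],
    [-1.2,-36.6,3,0],
    [-1.2,-36.6,3,0],
    [-1.2,-36.6,3,0]
  ],
  "jaw": 0.58
}}

```text
time_s: 6.68
ee_pos: [0.4761, -0.2576, 0.3909]
tool_rot: [-2.348, -2.084, -0.0]
ft_force: [0.1, 0.5, -0.3]
finger_gap: 0.0495
finger_force: 0.0
```

>>> {"method": "play_rows", "body": {
  "motion": [
    [0.1,0.1,-4,0],
    [0.1,0.1,-8,0],
    [0.1,0.1,-11,0],
    [0.1,0.1,-13,0],
    [0.1,0.1,-15,0],
    [0.1,0.1,-17,0],
    [0.1,0.1,-19,0],
    [0.1,0.1,-20.5,0],
    [0.1,0.1,-21.5,0],
    [0.1,0.1,-22,0],
    [0.1,0.1,-22,0]
  ]
}}

```text
time_s: 7.6
ee_pos: [0.4779, -0.2549, 0.1708]
tool_rot: [-2.344, -2.088, 0.0]
ft_force: [-0.6, -0.5, -0.2]
finger_gap: 0.0497
finger_force: 0.0
```

```bash
python3 - <<'E'
from h import *
s=snap("side");print(bot.sense()["ft_force"])
cv2.imwrite("pics/m3.png",cv2.resize(s["img"][130:430,150:450],None,fx=2,fy=2))
E
```

```text
[-0.64467182  0.4445093   0.45846595]
```

View pics/m3.png

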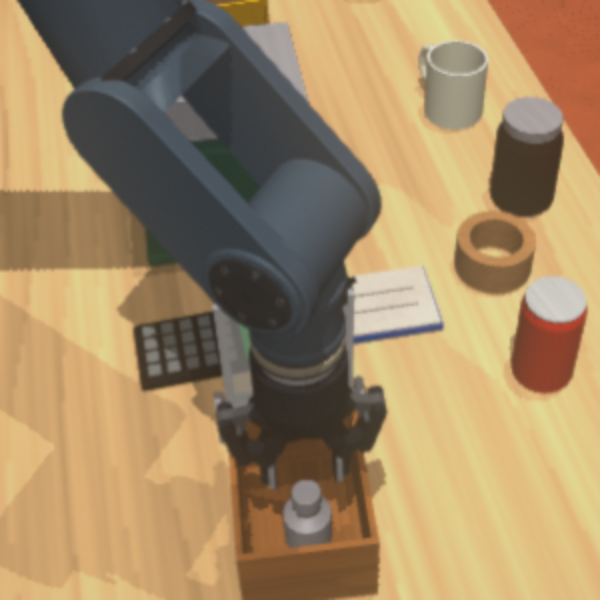

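The fingers straddle the knob at (305,490) and the wrist is clear of the lid. I descend and grip.

>>> {"method": "play_rows", "body": {
  "motion": [
    [0,-0.1,-1,0],
    [0,-0.2,-2,0],
    [-0.1,-0.2,-3,0],
    [-0.1,-0.2,-3.8,0],
    [-0.1,-0.2,-4.4,0],
    [-0.1,-0.2,-4.6,0],
    [-0.1,-0.2,-4.6,0]
  ]
}}

```text
time_s: 8.23
ee_pos: [0.4769, -0.2577, 0.1246]
tool_rot: [-2.346, -2.087, 0.0]
ft_force: [-1.1, -0.2, 0.7]
finger_gap: 0.0495
finger_force: 0.0
```

>>> {"method": "play_rows", "body": {
  "motion": [
    [0,0,0,0],
    [0,0,0,0],
    [0,0,0,0],
    [0,0,0,0],
    [0,0,0,0],
    [0,0,0,0],
    [0,0,0,0],
    [0,0,0,0]
  ],
  "jaw": 0
}}

```text
time_s: 8.9
ee_pos: [0.4773, -0.258, 0.1259]
tool_rot: [2.346, 2.088, -0.0]
ft_force: [-1.4, 0.8, 5.4]
finger_gap: 0.0244
finger_force: 59.2
```

>>> {"method": "play_rows", "body": {
  "motion": [
    [0,0,1,0],
    [0,0,3,0],
    [0,0,6,0],
    [0,0,9,0],
    [0,0,12,0],
    [0,0,15,0],
    [0,0,18,0],
    [0,0,21,0],
    [0,0,24,0],
    [0,0,27,0],
    [0,0,29,0],
    [0,0,29,0]
  ]
}}

```text
time_s: 9.9
ee_pos: [0.4784, -0.2585, 0.4199]
tool_rot: [2.34, 2.083, 0.002]
ft_force: [1.7, -0.6, -5.3]
finger_gap: 0.0237
finger_force: 59.7
```

```bash
python3 - <<'E'
from h import *
s=snap("side");print(bot.sense()["ft_force"],bot.sense()["ee_pos"])
S=cloud(s)
m=(abs(S[...,0]-.477)<.05)&(abs(S[...,1]+.258)<.04)&(S[...,2]>.2)&(S[...,2]<.36)
p=S[m]
for a in np.arange(.26,.36,.01):
    q=p[(p[:,2]>a)&(p[:,2]<a+.01)]
    if len(q): print(round(a,2),len(q),np.round([q[:,0].min(),q[:,0].max(),np.median(q[:,1])],4))
print(p[:,2].min())
u=proj(s,[[.477,-.258,.31]])[0].astype(int);print(u)
cv2.imwrite("pics/m4.png",cv2.resize(s["img"][max(0,u[1]-90):u[1]+90,u[0]-90:u[0]+90],None,fx=3,fy=3))
E
```

```text
[-0.21230928 -0.26032634 -4.93296798] [ 0.47753737 -0.25791019  0.41698621]
0.29 1 [ 0.4687  0.4687 -0.2752]
0.3 121 [ 0.4569  0.4997 -0.2764]
0.31 136 [ 0.457   0.5001 -0.2765]
0.32 140 [ 0.4569  0.4974 -0.2768]
0.33 153 [ 0.4571  0.4982 -0.2762]
0.34 314 [ 0.4574  0.4998 -0.2686]
0.35 106 [ 0.4529  0.5028 -0.267 ]
0.2997077780123011
[297 291]
```

View pics/m4.png

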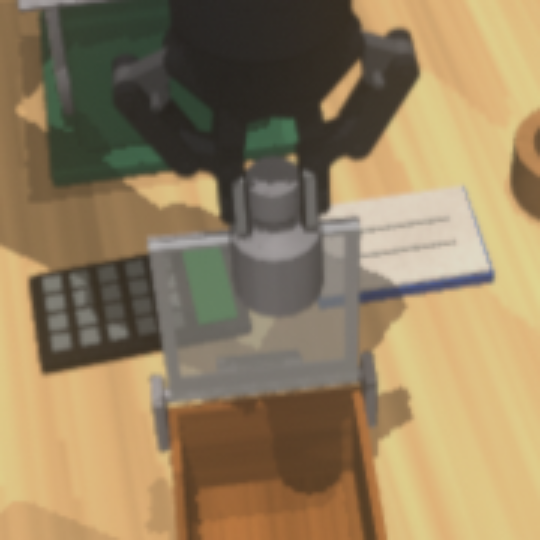

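The weight is held upright with its base near z=.299. I carry it above the lid to the platform centre at (.479,.221).

>>> {"method": "play_rows", "body": {
  "motion": [
    [0,1,0,0],
    [0,4,0,0],
    [0,8,0,0],
    [0,12,0,0],
    [0,16,0,0],
    [0,20,0,0],
    [0,24,0,0],
    [0.1,28,0,0],
    [0.1,32,0,0],
    [0.1,36,0,0],
    [0.1,40,0,0],
    [0.1,43,0,0]
  ]
}}

```text
time_s: 10.95
ee_pos: [0.4756, 0.1756, 0.4124]
tool_rot: [-2.341, -2.087, 0.007]
ft_force: [-0.5, -1.2, -5.5]
finger_gap: 0.0241
finger_force: 59.7
```

>>> {"method": "play_rows", "body": {
  "motion": [
    [0,2,-1,0],
    [0.1,3.5,-3,0],
    [0.1,4.5,-5,0],
    [0.1,4.9,-7,0],
    [0.1,4.9,-8.5,0],
    [0.1,4.9,-9.5,0],
    [0.1,4.9,-10,0],
    [0.1,4.9,-10,0],
    [0.1,4.9,-10,0]
  ]
}}

```text
time_s: 11.7
ee_pos: [0.4791, 0.221, 0.3152]
tool_rot: [-2.347, -2.088, 0.001]
ft_force: [0.5, -0.6, -5.0]
finger_gap: 0.0239
finger_force: 59.7
```

```bash
python3 - <<'E'
from h import *
s=snap("side");print(bot.sense()["ft_force"],bot.sense()["ee_pos"])
S=cloud(s)
m=(abs(S[...,0]-.479)<.03)&(S[...,1]>.18)&(S[...,1]<.215)&(S[...,2]>.19)&(S[...,2]<.25)
p=S[m];print(len(p),np.round(p.min(0),4),np.round(p.max(0),4),np.median(p,0))
m=(abs(S[...,0]-.479)<.09)&(abs(S[...,1]-.22)<.09)&(abs(S[...,2]-.185)<.006);print(np.median(S[m][:,2]))
E
```

```text
[ 0.81925255 -0.34833856 -4.18287293] [0.47957257 0.22104274 0.31595185]
374 [0.458  0.1964 0.1928] [0.499  0.215  0.2498] [0.47740139 0.20499497 0.22323103]
0.18498229941527294
```

>>> {"method": "play_rows", "body": {
  "motion": [
    [0,0,-0.3,0],
    [0,0,-0.5,0],
    [0,0,-0.7,0],
    [0,0,-0.9,0],
    [0,0,-1.1,0],
    [0,0,-1.2,0],
    [0,0,-1.3,0],
    [0,0,-1.4,0],
    [0,0,-1.4,0]
  ]
}}

```text
time_s: 12.5
ee_pos: [0.4793, 0.2211, 0.3017]
tool_rot: [2.347, 2.088, 0.0]
ft_force: [-1.0, -0.2, -1.7]
finger_gap: 0.0238
finger_force: 60.0
```

>>> {"method": "play_rows", "body": {
  "motion": [
    [0,0,-0.1,0],
    [0,0,-0.2,0],
    [0,0,-0.2,0],
    [0,0,-0.2,0],
    [0,0,-0.2,0]
  ]
}}

```text
time_s: 12.92
ee_pos: [0.4793, 0.2211, 0.2997]
tool_rot: [2.347, 2.088, 0.0]
ft_force: [-1.3, -1.3, 0.3]
finger_gap: 0.0237
finger_force: 60.2
```

>>> {"method": "play_rows", "body": {
  "motion": [
    [0,0,0,0],
    [0,0,0,0],
    [0,0,0,0],
    [0,0,0,0],
    [0,0,0,0],
    [0,0,0,0]
  ],
  "jaw": 0.58
}}

```text
time_s: 13.42
ee_pos: [0.4793, 0.2212, 0.2995]
tool_rot: [2.347, 2.089, 0.0]
ft_force: [-0.1, 0.1, 0.4]
finger_gap: 0.0496
finger_force: 0.0
```

>>> {"method": "play_rows", "body": {
  "motion": [
    [0,0,0.5,0],
    [0,0,1.5,0],
    [0,0,3,0],
    [0,0,5,0],
    [0,0,7,0],
    [0,0,9,0],
    [0,0,11,0],
    [0,0,12,0],
    [0,0,12,0]
  ]
}}

```text
time_s: 14.17
ee_pos: [0.4802, 0.2214, 0.4229]
tool_rot: [2.344, 2.086, 0.01]
ft_force: [0.4, 0.0, -0.1]
finger_gap: 0.0495
finger_force: 0.0
```

```bash
python3 - <<'E'
from h import *
s=snap("side");print(bot.sense()["ft_force"],bot.sense()["ee_pos"])
S=cloud(s)
c=(abs(S[...,0]-.479)<.04)&(abs(S[...,1]-.22)<.04)
for a,b in((.215,.23),(.25,.265)):
    q=S[c&(S[...,2]>a)&(S[...,2]<b)];print(len(q),cv2.minEnclosingCircle((q[:,:2]*1000).astype(np.float32)),np.median(q[:,2]))
m=(abs(S[...,0]-.479)<.09)&(abs(S[...,1]-.22)<.09)&(abs(S[...,2]-.182)<.008);print(np.median(S[m][:,2]))
E
```

```text
[ 0.19331119 -0.81344372  0.16341333] [0.47951781 0.22121495 0.42089934]
180 ((478.8360595703125, 220.66693115234375), 22.854022979736328) 0.2229629248284622
89 ((479.0196228027344, 221.52639770507812), 14.052375793457031) 0.25555143249124523
0.1800425089716201
```

The weight stands at (.479,.221) and the platform has sunk about 5 mm. Now I go behind the open lid with the fingers shut.

>>> {"method": "play_rows", "body": {
  "motion": [
    [0,-2,0,0],
    [0,-6,0,0],
    [0.6,-10,0,0],
    [0.6,-14,-1,0],
    [0.6,-18,-2,0],
    [0.6,-22,-3,0],
    [0.6,-26,-4,0],
    [0.6,-30,-4,0],
    [0.6,-33.5,-4,0],
    [0.6,-35.5,-4,0],
    [0.6,-35.5,-4,0],
    [0.6,-35.5,-4,0]
  ],
  "jaw": 0
}}

```text
time_s: 15.22
ee_pos: [0.4845, -0.1346, 0.378]
tool_rot: [-2.347, -2.083, 0.001]
ft_force: [0.2, 0.3, -0.5]
finger_gap: 0.0003
finger_force: 0.0
```

>>> {"method": "play_rows", "body": {
  "motion": [
    [0,0,-2,0],
    [0,0,-4.5,0],
    [0,0,-6.5,0],
    [0,0,-8,0],
    [0,0,-8.7,0],
    [0,0,-8.7,0]
  ]
}}

```text
time_s: 15.72
ee_pos: [0.484, -0.132, 0.2906]
tool_rot: [-2.341, -2.087, 0.003]
ft_force: [0.2, 0.8, 0.2]
finger_gap: -0.0005
finger_force: 0.0
```

>>> {"method": "play_rows", "body": {
  "motion": [
    [0,-1.7,0,0],
    [0,-3.4,0,0],
    [-0.2,-4.6,-0.2,0],
    [-0.3,-5.8,-0.4,0],
    [-0.4,-7,-0.8,0],
    [-0.6,-8.2,-1.3,0],
    [-0.7,-9.2,-1.9,0],
    [-0.8,-10.2,-2.5,0],
    [-0.9,-11.1,-3.4,0],
    [-1,-12,-4.3,0],
    [-1,-12,-4.3,0]
  ]
}}

```text
time_s: 16.63
ee_pos: [0.4744, -0.2554, 0.2473]
tool_rot: [-2.347, -2.085, 0.002]
ft_force: [-0.5, 0.3, -0.6]
finger_gap: 0.0002
finger_force: 0.0
```

```bash
python3 - <<'E'
from h import *
s=snap("side");print(bot.sense()["ft_force"],bot.sense()["ee_pos"])
cv2.imwrite("pics/m5.png",cv2.resize(s["img"][130:430,150:450],None,fx=1.6,fy=1.6))
E
```

```text
[-0.02676961  0.34019984 -0.11074528] [ 0.47456211 -0.25468788  0.24801614]
```

View pics/m5.png

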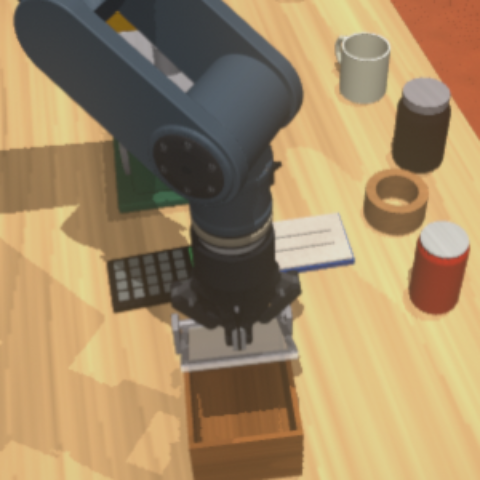

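The lid is about half closed, with the fingers on its outer face at (238,335). I continue down the arc.

>>> {"method": "play_rows", "body": {
  "motion": [
    [-0.1,-0.7,-1,0],
    [-0.2,-1.4,-2,0],
    [-0.2,-1.8,-2.9,0],
    [-0.3,-2.1,-3.7,0],
    [-0.3,-2.4,-4.6,0],
    [-0.3,-2.7,-5.5,0],
    [-0.4,-2.8,-6.2,0],
    [-0.4,-2.9,-6.8,0],
    [-0.4,-2.9,-7.3,0],
    [-0.4,-2.9,-7.6,0],
    [-0.4,-2.9,-7.6,0]
  ]
}}

```text
time_s: 17.6
ee_pos: [0.471, -0.2826, 0.1728]
tool_rot: [-2.346, -2.088, 0.0]
ft_force: [0.3, 0.2, 0.5]
finger_gap: -0.0001
finger_force: 0.0
```

>>> {"method": "play_rows", "body": {
  "motion": [
    [0,0,-0.2,0],
    [0,0,-0.4,0],
    [0,0,-0.5,0],
    [0,0,-0.5,0]
  ]
}}

```text
time_s: 17.93
ee_pos: [0.4713, -0.2828, 0.1696]
tool_rot: [2.346, 2.089, -0.0]
ft_force: [-1.7, 1.0, 6.3]
finger_gap: -0.0001
finger_force: 3.3
```

>>> {"method": "play_rows", "body": {
  "motion": [
    [0,0,-0.1,0],
    [0,0,-0.3,0],
    [0,0,-0.3,0]
  ]
}}

```text
time_s: 18.18
ee_pos: [0.4713, -0.2827, 0.1693]
tool_rot: [2.345, 2.088, -0.0]
ft_force: [-4.8, 3.9, 25.2]
finger_gap: -0.0003
finger_force: 12.6
```

>>> {"method": "play_rows", "body": {
  "motion": [
    [0,0,2,0],
    [0,-1,5,0],
    [0,-3,9,0],
    [0,-6,13,0],
    [0,-10,15,0],
    [0,-14,16,0],
    [0,-14,16,0],
    [0,-14,16,0]
  ]
}}

```text
time_s: 18.85
ee_pos: [0.4714, -0.4272, 0.3278]
tool_rot: [2.345, 2.08, -0.002]
ft_force: [0.6, 0.3, 0.3]
finger_gap: 0.0003
finger_force: 0.0
```

```bash
python3 - <<'E'
from h import *
np.set_printoptions(precision=4,suppress=True)
t=snap("top");s=snap("side");st=bot.sense();print(st["ft_force"],st["ee_pos"],st["dq"])
C=cloud(t);S=cloud(s)
for n,c in(("t",C),("s",S)):
    m=(abs(c[...,0]-.474)<.05)&(c[...,1]<-.17)&(c[...,1]>-.33)&(c[...,2]>.088)&(c[...,2]<.12)
    p=c[m];f=np.polyfit(p[:,1],p[:,2],1);print("lid",len(p),f,[np.median(p[(p[:,1]>a)&(p[:,1]<a+.03)][:,2]) for a in(-.32,-.28,-.24,-.2)])
    q=c[(abs(c[...,0]-.479)<.05)&(abs(c[...,1]-.22)<.05)&(c[...,2]>.25)&(c[...,2]<.265)];print("w",cv2.minEnclosingCircle((q[:,:2]*1000).astype(np.float32)))
    m=(abs(c[...,0]-.479)<.09)&(abs(c[...,1]-.22)<.09)&(abs(c[...,2]-.182)<.008);print(np.median(c[m][:,2]))
    for nm,b in(("pad",(.488,-.115)),):
        m=(abs(c[...,0]-b[0])<.04)&(abs(c[...,1]-b[1])<.04)&(c[...,2]>.13)&(c[...,2]<.18);print("pad",np.median(c[m],0),c[m][:,2].max())
cv2.imwrite("pics/end.png",s["img"])
E
```

```text
[-0.0166  0.8338 -0.5198] [ 0.4707 -0.4225  0.3251] [ 0.0225 -0.0008  0.0432  0.001   0.0011  0.0003]
lid 2818 [0.0012 0.097 ] [np.float64(0.09712542804799806), np.float64(0.09630766326745799), np.float64(0.09636871060923613), np.float64(0.09724053725995252)]
w ((479.4682922363281, 219.87277221679688), 13.118256568908691)
0.17901433466267924
pad [ 0.4881 -0.1183  0.1498] 0.16318667725934866
lid 873 [0.0043 0.0989] [np.float64(0.0981377005427908), np.float64(0.10001897896975986), np.float64(0.09772626714654342), np.float64(0.09826301708195911)]
w ((0.0, 0.0), 0.0)
0.17987833512543094
  return _methods._mean(a, axis=axis, dtype=dtype,
  ret = um.true_divide(
Traceback (most recent call last):
ValueError: zero-size array to reduction operation maximum which has no identity
```

The lid is level (slope about 0.001). The weight is centred and the platform is down about 5 mm. I hand in now.

```bash
python3 -c "
from plant import bot
print(bot.sign_off())"
```

```text
the job is handed in; nothing more can be done
None
```

The job is handed in, with no verdict returned: by the last camera check the 500 g weight stands on the middle of the platform (sunk about 5 mm) and the lid is shut level; I did not re-measure the calculator, book, can and tape, but no move was meant to touch them.

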